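Let down the ratchet bench lift

TASK

The small bench lift is wound up close under its head bar, with two steel mandrels on its platform, and its ratchet holds it. Flick the selector lever right over towards the carriage posts, wind the crank on just far enough for the pawl to jump off the ratchet wheel, without jamming the carriage hard up against the head bar, and then ease the crank back, never letting it run, until the platform is fully down. Let go with the selector left over and both mandrels still standing on the platform.

Things in the scene. Friction and masses are not known exactly. Their poses are not given: they have to be found in the camera images.
- bench_lift: Fixed bench lift: base plate 262 x 120 x 12 mm, grey gear housing (69 mm high) with a level ratchet wheel and crank on top, behind it two upright posts with a carriage. Origin on the table, on the drum's vertical axis. Own x points from drum to posts (95 mm) and platform (154 mm), own y to the selector's side; base plate x -60 to 202, y -60 to 60 mm. The crank side faces the robot or somewhat to its left.
- head_bar: Steel bar 24 x 88 x 14 mm across the tops of the two posts (top 154 to 160 mm high), fixed, origin at its middle. Upper stop of the carriage, which starts about 4 mm below it: winding on by about 0.10 rad (7 mm at the crank knob, drum reading near -0.06) jams the carriage against it, only some 1.5 mm at the knob past the point where the pawl comes free.
- platform (a point): Middle of the upper face of the platform, a plain aluminium tray 86 x 112 mm with a rim 5 mm high, on the carriage. About 78 mm above the table at the start, 28 mm when fully down.
- carriage (a joint): Sliding carriage with the platform, m. About 0.002 at the start, grows as it sinks, 0.052 when fully down. Geared to the drum, 0.040 m per rad. It weighs 0.8 to 1.7 kg (varies, not told) and carries the mandrels, so it drives the drum back with 0.6 to 0.95 N m.
- drum (a joint): Drum with ratchet wheel and crank in one piece, vertical axis, rad. 0.02 to 0.05 at the start, held by the pawl; grows as the load runs it back (clockwise from above, carriage sinking) to the stop at 1.30; winding on (counter-clockwise) lowers it. Hardly any friction: with the pawl off it runs away unless the crank is held. The load pushes the crank knob clockwise with 8 to 13 N.
- selector (a joint): Selector lever, vertical hinge beside the wheel, rad. 0 at the start (pawl sprung on), grows clockwise from above to its stop at 0.75 (pawl sprung off); counts as over above 0.6. Needs about 4 to 5 N at the tab, stays where left. It only urges the pawl by a spring: the loaded tooth keeps the pawl in until the drum is wound on by 0.06 to 0.09 rad (to about -0.04), then the pawl springs out and stays out.
- drum_axis (a point): Point on the drum's vertical axis at the height of the ratchet wheel (z = 82 mm). Wheel 86 mm across with 15 teeth.
- crank_knob (a point): Middle of the crank knob: an upright black round knob 22 mm in diameter, 44 mm high, z = 109 to 153 mm, which spins freely on the crank. It is 75 mm from the drum axis; the crank arm lies under it at z = 100 to 108 mm.
- selector_tab (a point): Point in the upright steel thumb tab at the end of the selector lever, z = 125 mm. Tab 18 mm along the lever, 8 mm thick along its swing, z = 91 to 147 mm, 65 mm from the selector pivot. Nothing else within 35 mm of it above z = 100 mm.
- selector_pivot (a point): Point on the vertical axis of selector and pawl, z = 94 mm (in the lift's own frame at x = 55, y = 50 mm).
- pawl_nose (a point): Nose of the pawl, a steel finger lying beside the wheel. About 38 mm from the drum axis, level, when it is down in a tooth; more than 46 mm when it is clear of the wheel; about 60 mm when it has sprung right off.
- mandrel_0: Steel plug 38 mm in diameter with a thin T pin on top, 69 mm high overall, 0.36 kg, standing loose on the platform. Origin at the centre of its underside, z up.
- mandrel_1: The same as the other mandrel, 70 mm high, standing beside it on the platform.
Things that resemble listed ones, but are neither listed nor needed, are in the scene too. What is shaped like the mandrel_1 but orange, purple or red is not meant.

How it is judged:
By the outcome, as a careful person would: the job done as asked, in the order asked, and still so for the second after the job is handed in, with the robot touching nothing.
It also fails if it takes over 69 s, if anything falls off the work surface, if the arm or the gripper's body presses on something with over 40 N, if the wrist force passes 120 N, or if a joint passes its speed limit or range.

ROBOT

A 6-joint arm with a two-finger parallel gripper is mounted at the origin on the work surface; the furniture and walls round the work are solid. World frame = base frame: x ahead of the robot, y to its left, z up, the work surface at z = 0. Lengths are in m, angles in rad, forces in N, time in s.
With the tool pointing down it reaches from about 0.325 to 0.9 m from the base axis. Payload 6.1 kg.
Tool frame: the origin (TCP) lies between the finger pads; the fingertips stand 22 mm ahead of it and the grasp point (between the pads) lies 3 mm ahead of it (finger_overhang is the distance from the TCP to the fingertips, in m); z points along the fingers, y is the direction in which the jaws open and shut (so a half turn about z gives the same grasp; the last joint's range is limited). The gripper opens to 85 mm and grips with 20 to 120 N. Pads are 22 mm wide; open, the fingers measure 114 mm over their backs; the gripper's body (76 mm by 85 mm) begins 54 mm behind the grasp point. The pads swing forward as they close: fully open they stand 13 mm farther back than shut.
Start: joints at [1.013, 0.22, 1.526, -0, 1.395, -0.126], TCP at [0.262, 0.568, 0.253] pointing down, gripper open.
Joint ranges: [-2.98, 2.98], [-0.91, 2.08], [0.09, 2.57], [-1.24, 4.39], [0.2, 2.65], [-2.68, 2.68]. Speed limits (rad/s): [2.57, 2.57, 3.01, 3.14, 3.14, 3.14].

INTERFACE

Orientations are given as a unit quaternion [x, y, z, w].
In Python, from station import get_state, read_camera, get_calibration, hand_in, trace, place_of, finger_overhang gives the robot as it stands.
- The arm moves only by the tool apply_moves, never from a script. Its argument "deltas" is one flat list of numbers, 7 for each row, row after row: the shift along the tool's x, y, z normalised to -1 to 1, where 1 is 120 mm, then the turn, a rotation vector about the tool's x, y, z normalised to -1 to 1, where 1 is 45 degrees, then the opening, from 0 (shut) to 1 (fully open). A call has exactly 10 rows; each row is the pose to reach, as a shift and turn from the pose commanded when the call began, along the tool's axes at that moment; what a row does not reach only later rows make up. A row lasts 1/10 s, in which the tool goes at most 50 mm and 8.59 degrees, less where a joint would pass 70% of its speed; a pose out of reach is approached as far as the arm can. A call with a number of a shift or a turn outside -1 to 1 is refused whole. A call with a gripper value outside its range is refused whole. The fingers move at their own pace and stop on an object; the grip force is fixed at half the most. Time passes only in rows, so rows that repeat a pose let the fingers close, or fill a call up. It gives the time, the measured TCP pose, the force and the opening at its end, in the units of the state.
- get_state(): the state, without advancing time (a new reading comes with each control period).
- read_camera(name): name is "scene" or "top" or "wrist"; returns the picture (400x640x3 uint8, red, green, blue); there is no depth.
- get_calibration(name): a dict with "fx", "fy", "cx", "cy" (pixels), "pose" (4x4, takes a point from camera to world coordinates). Camera axes: x right, y down, z forward; pixel columns grow to the right and rows downward; lengths in m; the calibration is good to about 2 mm. A picture is of the moment at which its call begins: read the wrist's pose just before it. get_calibration takes no time and is no camera call; for the wrist camera it gives the pose at the moment of the call.
- hand_in(): hands the job in, once; it reports no verdict.
Trained networks look in the newest picture that a camera, given by its name, has taken for a name from the list of things; names that differ only in an ending like _2 or _b are one class to them, and where a whole thing is asked for, a point or a joint stands for the part that bears it (a point fixed in the world has none). Each returns a list of dicts, best first, with "confidence" (0 to 1); they miss things now and then, are a little off and sometimes report something else, mostly with a low value. They report only what shows in the picture. A call takes as long as a camera call. They do not tell look-alikes from the thing itself.
- trace(camera, name): "mask" (400x640 bool, what is visible of it).
- place_of(camera, name): "centre" ([x, y, z] in m, in world coordinates, good to about 4 mm: a listed point, or the origin of a listed thing).
The state is a dict: "t": time; "qpos": joint angles; "qd": joint speeds; "joint_efforts": joint torques, N m; "eef_pos": TCP position; "orientation": TCP orientation; "contact_force": force on the tool from outside, world axes, zero at the start; "moment": the same for the moment, N m; "gripper_width": opening from 0.0 (shut) to 1.0 (fully open).
Only numpy, scipy, OpenCV 4.12 (cv2) and the standard library are available. Lean on these libraries where they do the work, as an engineer would, in place of code of your own. Each camera call takes 0.05 s, during which the arm holds its last target.

## Working session

There is one attempt and no reset: what is moved stays moved. The work goes in short steps, Python scripts to look and compute and a tool call to move; the robot and the scene stay as the last step left them, time stands still between calls to the robot, and variables do not carry over. Pictures are saved under pics/ and viewed, and the job is handed in when it is done.

Besides the shell and the picture viewer there is one more tool, called in YAML: its name, and indented under it one key for each argument. apply_moves: Moves the arm, as the interface text tells. Scaled input: -1 to 1 covers 120 mm each way for a shift and 45 degrees each way for a turn. Its arguments: {"type":"object","properties":{"deltas":{"type":"array","items":{"type":"number","minimum":-1,"maximum":1}}},"required":["deltas"]}

```bash
ls; mkdir -p pics; python3 - <<'E'
from station import *
import cv2,numpy as np
s=get_state();print(s)
for c in ["scene","top"]:
    im=read_camera(c);cv2.imwrite(f"pics/{c}0.png",im[:,:,::-1])
    k=get_calibration(c);print(c,k)
    for n in ["bench_lift","head_bar","platform","drum_axis","crank_knob","selector_tab","selector_pivot","pawl_nose","mandrel_0","mandrel_1"]:
        print(n,[(np.round(d["centre"],4).tolist(),round(d["confidence"],2)) for d in place_of(c,n)])
E
```

```text
pics
{'t': 0.0, 'qpos': array([ 1.01293188e+00,  2.21221870e-01,  1.52759839e+00, -1.41157759e-05,
        1.39467167e+00, -1.26105595e-01]), 'qd': array([-9.93084374e-05, -6.93525659e-05,  3.76745174e-04, -6.06950392e-04,
        9.10317385e-04,  2.13672815e-04]), 'joint_efforts': array([ 1.55209436e-03, -4.96873999e+01, -3.89408219e+01,  3.39039346e-06,
        1.08296721e-02,  1.70623775e-05]), 'eef_pos': array([0.26126137, 0.5671711 , 0.25220856]), 'orientation': array([ 2.14205211e-01,  9.76788220e-01, -8.96974532e-04, -3.11923106e-04]), 'contact_force': array([-0.11827835, -0.51239054,  0.39180864]), 'moment': array([-0.04584638,  0.02641524, -0.01671327]), 'gripper_width': 0.9948867250784286}
scene {'fx': 414.045583104374, 'fy': 414.045583104374, 'cx': 313.52230179729787, 'cy': 198.2485302299718, 'pose': array([[ 0.52603522, -0.40219062,  0.74935282, -0.22300555],
       [-0.8502563 , -0.26812049,  0.45296316, -0.84622112],
       [ 0.01873931, -0.87541654, -0.48300593,  0.51805877],
       [ 0.        ,  0.        ,  0.        ,  1.        ]])}
bench_lift [([0.4765, -0.3309, 
[... 1122 characters left out ...]
ead_bar []
platform [([0.5699, -0.4596, 0.078], 0.97)]
drum_axis [([0.4753, -0.3267, 0.081], 0.82)]
crank_knob [([0.411, -0.3079, 0.1344], 0.57)]
selector_tab [([0.5898, -0.2917, 0.1216], 0.76)]
selector_pivot [([0.5531, -0.3524, 0.0935], 0.86)]
pawl_nose [([0.5089, -0.3113, 0.0844], 0.63), ([0.4788, -0.3343, 0.0003], 0.19)]
mandrel_0 [([0.5532, -0.4744, 0.0754], 0.83), ([0.2176, -0.3268, 0.0007], 0.69), ([0.589, -0.6044, -0.0014], 0.67), ([0.5872, -0.4406, 0.0801], 0.63), ([0.4865, -0.5752, -0.0017], 0.46)]
mandrel_1 [([0.5532, -0.4744, 0.0754], 0.83), ([0.2176, -0.3268, 0.0007], 0.69), ([0.589, -0.6044, -0.0014], 0.67), ([0.5872, -0.4406, 0.0801], 0.63), ([0.4865, -0.5752, -0.0017], 0.46)]
```

View pics/scene0.png

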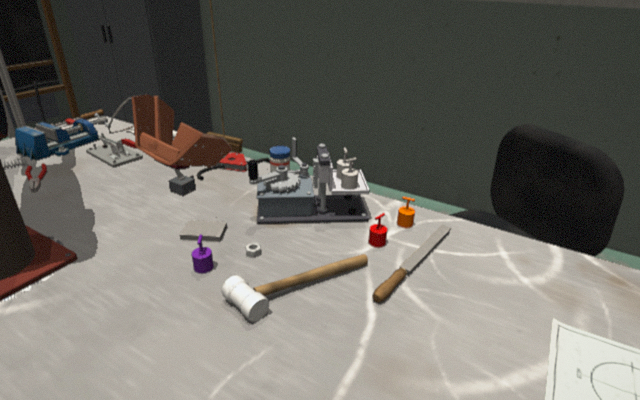

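View pics/top0.png

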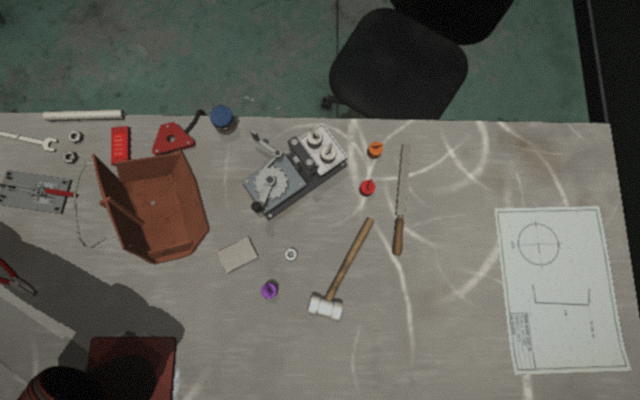

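```bash
cat > h.py <<'E'
import numpy as np,cv2
from station import *
from scipy.optimize import least_squares
from scipy.spatial.transform import Rotation as Ro
OWN={"bench_lift":(0,0),"head_bar":(.095,0),"platform":(.154,0),"drum_axis":(0,0),"selector_pivot":(.055,.05)}
def fit(obs):
    def f(p):
        c,s=np.cos(p[2]),np.sin(p[2]);r=[]
        for n,x in obs:
            a,b=OWN[n];r+=[p[0]+c*a-s*b-x[0],p[1]+s*a+c*b-x[1]]
        return np.array(r)*1000
    return least_squares(f,[.477,-.331,-.93],loss='soft_l1',f_scale=4)
def proj(cam,P):
    k=get_calibration(cam);T=np.linalg.inv(k["pose"]);p=T[:3,:3]@np.array(P)+T[:3,3]
    return k["fx"]*p[0]/p[2]+k["cx"],k["fy"]*p[1]/p[2]+k["cy"]
def ray(cam,u,v,z):
    k=get_calibration(cam);d=k["pose"][:3,:3]@np.array([(u-k["cx"])/k["fx"],(v-k["cy"])/k["fy"],1]);o=k["pose"][:3,3]
    return o+d*(z-o[2])/d[2]
def st():
    s=get_state();R=Ro.from_quat(s["orientation"]).as_matrix()
    print("t",round(s["t"],2),"pos",s["eef_pos"].round(4),"yawx",round(np.degrees(np.arctan2(R[1,0],R[0,0])),2),"zax",R[:,2].round(3),"F",s["contact_force"].round(1),"Ftool",(R.T@s["contact_force"]).round(1),"w",round(s["gripper_width"],3));return s,R
def to(pt,yaw=None):
    s,R=st();d=R.T@(np.array(pt)-s["eef_pos"]);print("tool shift mm",(d*1000).round(1),"norm",(d/.12).round(3))
    if yaw is not None:
        y=np.degrees(np.arctan2(R[1,0],R[0,0]));a=-((yaw-y+180)%360-180);print("turn z deg",a,"norm",a/45)
E
python3 - <<'E'
from h import *
obs=[("bench_lift",(.4765,-.3309)),("bench_lift",(.4777,-.3303)),("head_bar",(.5365,-.4068)),("platform",(.5703,-.4533)),("platform",(.5699,-.4596)),("drum_axis",(.4805,-.3355)),("drum_axis",(.4753,-.3267)),("selector_pivot",(.5509,-.3451)),("selector_pivot",(.5531,-.3524))]
r=fit(obs);print(r.x,np.degrees(r.x[2]),r.fun.round(1))
c,s=np.cos(r.x[2]),np.sin(r.x[2])
for n,p in [("tab",(.589,-.293)),("knob",(.408,-.3053))]:
    d=np.array(p)-r.x[:2];print(n,"own",c*d[0]+s*d[1],-s*d[0]+c*d[1],np.hypot(*d),np.degrees(np.arctan2(d[1],d[0])))
im=read_camera("scene")[130:230,230:430]
cv2.imwrite("pics/crop1.png",cv2.resize(im,(800,400),interpolation=cv2.INTER_CUBIC)[:,:,::-1])
im=read_camera("top")[100:240,220:380]
cv2.imwrite("pics/crop2.png",cv2.resize(im,(640,560),interpolation=cv2.INTER_CUBIC)[:,:,::-1])
E
```

```text
[ 0.47845848 -0.33155916 -0.9353381 ] -53.59092578623014 [ 2.  -0.7  0.8 -1.3 -1.7 -1.2 -0.4 -2.2 -0.   4.1 -2.   3.9  3.2 -4.9
  0.4 -1.  -1.8  6.3]
tab own 0.03457911730524425 0.11185044402239461 0.11707363999473439 19.22982189220137
knob own -0.06295373519777374 -0.04111894076627655 0.07519268624734705 159.56008769658365
```

View pics/crop1.png

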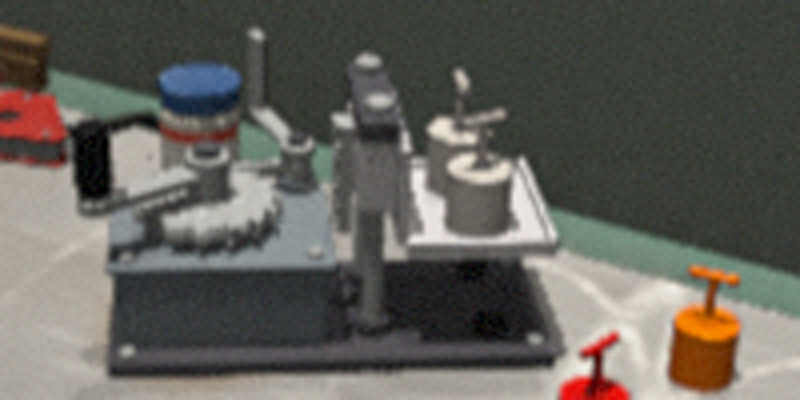

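View pics/crop2.png

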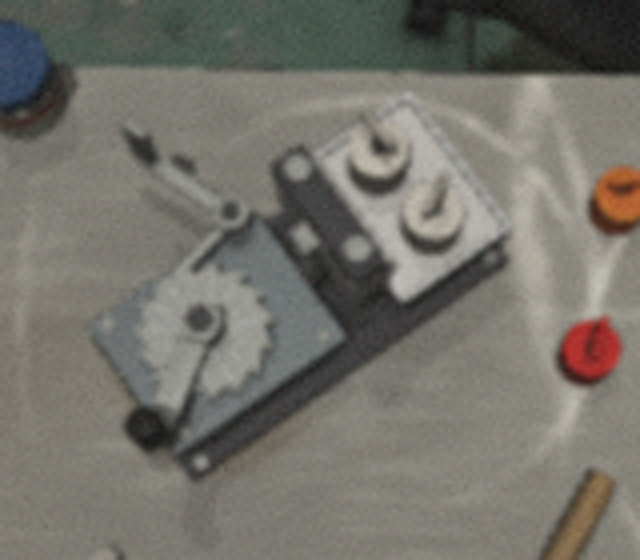

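```bash
python3 - <<'E'
from h import *
from scipy.optimize import least_squares as L
for n,a,b in [("trayNcorner",(134,97),(95,155)),("jar top",(280,149),(221,116))]:
    f=lambda P:np.r_[np.array(proj("scene",P))-a,np.array(proj("top",P))-b]
    r=L(f,[.5,0,.1]);print(n,r.x.round(3),r.fun.round(1))
E
```

```text
trayNcorner [0.469 0.046 0.221] [ 24.2   1.2 -13.4  14.3]
jar top [ 0.658 -0.198  0.073] [-0.5  0.   0.4 -0.3]
```

apply_moves:
  deltas: [0,0,-0.2,0,0,0,1,0,0,-0.4,0,0,0,1,-0.1,-0.1,-0.6,0,0,0,0.5,-0.25,-0.25,-0.7,0,0,0,0,-0.4,-0.4,-0.7,0,0,0,0,-0.55,-0.55,-0.7,0,0,0,0,-0.7,-0.7,-0.7,0,0,0,0,-0.85,-0.85,-0.7,0,0,0,0,-1,-1,-0.7,0,0,0,0,-1,-1,-0.7,0,0,0,0]

```text
t: 2.2
eef_pos: [0.3213, 0.4065, 0.3376]
orientation: [0.215, 0.977, -0.0, 0.0]
contact_force: [-1.0, 1.0, 0.1]
gripper_width: -0.003
```

apply_moves:
  deltas: [-0.15,-0.15,0,0,0,0,0,-0.35,-0.35,0,0,0,0,0,-0.6,-0.6,0,0,0,0,0,-0.85,-0.85,0,0,0,0,0,-1,-1,0,0,0,0,0,-1,-1,0,0,0,0,0,-1,-1,0,0,0,0,0,-1,-1,0,0,0,0,0,-1,-1,0,0,0,0,0,-1,-1,0,0,0,0,0]

```text
t: 3.2
eef_pos: [0.3787, 0.2501, 0.3372]
orientation: [0.213, 0.977, -0.0, -0.0]
contact_force: [-0.4, -0.3, -0.1]
gripper_width: -0.001
```

apply_moves:
  deltas: [-0.15,-0.15,0,0,0,0,0,-0.35,-0.35,0,0,0,0,0,-0.6,-0.6,0,0,0,0,0,-0.85,-0.85,0,0,0,0,0,-1,-1,0,0,0,0,0,-1,-1,0,0,0,0,0,-1,-1,0,0,0,0,0,-1,-1,0,0,0,0,0,-1,-1,0,0,0,0,0,-1,-1,0,0,0,0,0]

```text
t: 4.2
eef_pos: [0.4376, 0.091, 0.3373]
orientation: [0.213, 0.977, 0.0, 0.0]
contact_force: [0.3, 0.1, -0.3]
gripper_width: 0.002
```

apply_moves:
  deltas: [-0.15,-0.15,0,0,0,0.1,0,-0.35,-0.35,0,0,0,0.2,0,-0.6,-0.6,0,0,0,0.35,0,-0.85,-0.85,0,0,0,0.5,0,-1,-1,0,0,0,0.65,0,-1,-1,0,0,0,0.72,0,-1,-1,0,0,0,0.72,0,-1,-1,0,0,0,0.72,0,-1,-1,0,0,0,0.72,0,-1,-1,0,0,0,0.72,0]

```text
t: 5.2
eef_pos: [0.4966, -0.0685, 0.3375]
orientation: [0.477, 0.879, 0.0, 0.0]
contact_force: [0.4, -0.2, -0.2]
gripper_width: -0.001
```

```bash
python3 - <<'E'
from h import *
im=read_camera("wrist");cv2.imwrite("pics/w1.png",im[:,:,::-1])
O=np.array([.4785,-.3316]);y=-.9353
c,s=np.cos(y),np.sin(y);W=lambda a,b,z:(O[0]+c*a-s*b,O[1]+s*a+c*b,z)
to(W(.008,.112,.25),123)
for n in ["bench_lift","drum_axis","crank_knob","selector_tab","selector_pivot","pawl_nose","platform","head_bar"]:
    print(n,[(np.round(d["centre"],4).tolist(),round(d["confidence"],2)) for d in place_of("wrist",n)][:2])
E
```

```text
t 5.25 pos [ 0.4966 -0.0686  0.3375] yawx 122.96 zax [ 0. -0. -1.] F [ 1.  -0.4 -0.5] Ftool [-0.9  0.7  0.5] w 0.001
tool shift mm [-212.1  -46.    87.5] norm [-1.767 -0.383  0.729]
turn z deg -0.044543990805436806 norm -0.0009898664623430402
bench_lift [([0.4784, -0.3326, -0.0019], 0.85)]
drum_axis [([0.4765, -0.3295, 0.0802], 0.74)]
crank_knob [([0.4088, -0.3038, 0.1348], 0.59)]
selector_tab []
selector_pivot []
pawl_nose []
platform []
head_bar []
```

View pics/w1.png

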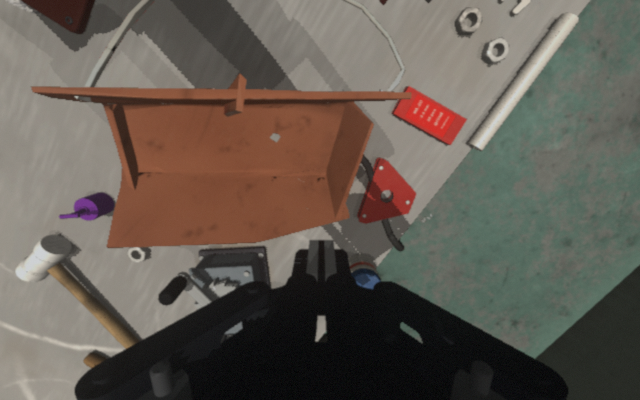

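apply_moves:
  deltas: [-0.15,-0.05,0,0,0,0,0,-0.35,-0.15,0,0,0,0,0,-0.6,-0.25,0,0,0,0,0,-0.85,-0.35,0,0,0,0,0,-1,-0.38,0,0,0,0,0,-1,-0.38,0,0,0,0,0,-1,-0.38,0.2,0,0,0,0,-1,-0.38,0.4,0,0,0,0,-1,-0.38,0.4,0,0,0,0,-1,-0.38,0.4,0,0,0,0]

```text
t: 6.65
eef_pos: [0.5234, -0.1937, 0.2895]
orientation: [0.478, 0.878, 0.0, -0.001]
contact_force: [0.0, 0.3, 0.5]
gripper_width: -0.001
```

apply_moves:
  deltas: [-0.15,0,0,0,0,0,0,-0.35,0,0,0,0,0,0,-0.6,0,0.1,0,0,0,0,-0.77,0,0.3,0,0,0,0,-0.77,0,0.5,0,0,0,0,-0.77,0,0.7,0,0,0,0,-0.77,0,0.7,0,0,0,0,-0.77,0,0.7,0,0,0,0,-0.77,0,0.7,0,0,0,0,-0.77,0,0.7,0,0,0,0]

```text
t: 7.65
eef_pos: [0.5746, -0.2728, 0.2079]
orientation: [0.478, 0.878, -0.0, 0.002]
contact_force: [-0.7, 0.2, 0.6]
gripper_width: 0.001
```

```bash
python3 - <<'E'
from h import *
ims=[]
O=np.array([.4785,-.3316]);y=-.9353
c,s=np.cos(y),np.sin(y);W=lambda a,b,z:(O[0]+c*a-s*b,O[1]+s*a+c*b,z)
to(W(.008,.112,.132),123)
im=read_camera("scene")[90:230,230:430]
a=cv2.resize(im,(570,400),interpolation=cv2.INTER_CUBIC)
cv2.imwrite("pics/s2.png",a[:,:,::-1])
im=read_camera("top")[80:240,220:380]
cv2.imwrite("pics/t2.png",cv2.resize(im,(560,560),interpolation=cv2.INTER_CUBIC)[:,:,::-1])
print([(np.round(d["centre"],4).tolist(),round(d["confidence"],2)) for d in place_of("top","selector_tab")])
E
```

```text
t 7.65 pos [ 0.5746 -0.2728  0.2079] yawx 122.87 zax [ 0.003 -0.002 -1.   ] F [-0.7  0.2  0.6] Ftool [ 0.5 -0.5 -0.6] w 0.001
tool shift mm [ 2.  -0.5 75.9] norm [ 0.016 -0.004  0.632]
turn z deg -0.1265118209831826 norm -0.00281137379962628
[([0.589, -0.2903, 0.1218], 0.72)]
```

View pics/s2.png

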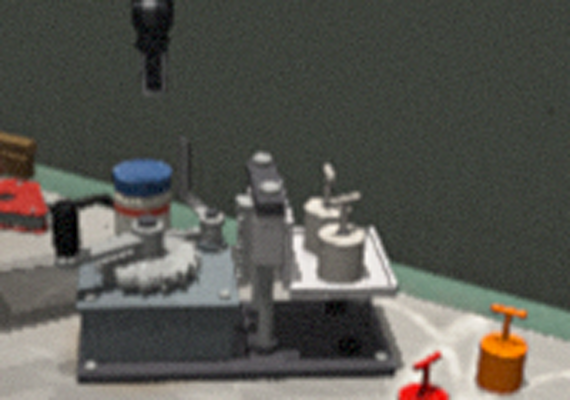

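View pics/t2.png

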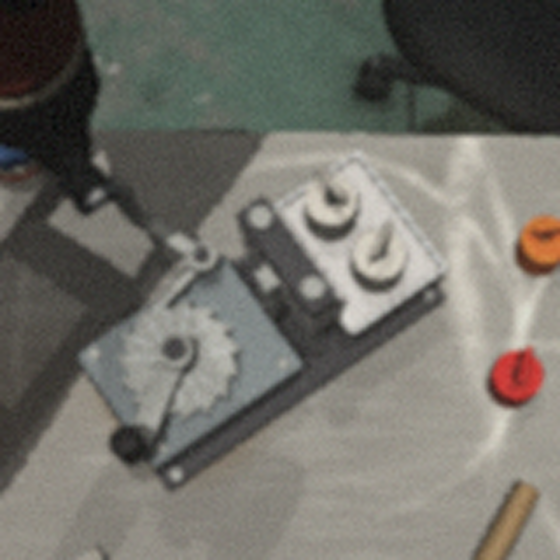

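apply_moves:
  deltas: [0.02,0,0.1,0,0,0,0,0.02,0,0.25,0,0,0,0,0.02,0,0.4,0,0,0,0,0.02,0,0.5,0,0,0,0,0.02,0,0.57,0,0,0,0,0.02,0,0.63,0,0,0,0,0.02,0,0.63,0,0,0,0,0.02,0,0.63,0,0,0,0,0.02,0,0.63,0,0,0,0,0.02,0,0.63,0,0,0,0]

```text
t: 8.8
eef_pos: [0.5727, -0.2706, 0.1306]
orientation: [0.478, 0.878, -0.0, 0.001]
contact_force: [0.6, -0.3, -0.1]
gripper_width: -0.004
```

```bash
python3 - <<'E'
from h import *
st()
im=read_camera("scene")[90:230,230:430]
cv2.imwrite("pics/s3.png",cv2.resize(im,(800,560),interpolation=cv2.INTER_CUBIC)[:,:,::-1])
E
```

```text
t 8.8 pos [ 0.5727 -0.2706  0.1306] yawx 122.86 zax [ 0.001 -0.001 -1.   ] F [ 0.6 -0.3 -0.1] Ftool [-0.6  0.3  0.1] w -0.004
```

View pics/s3.png

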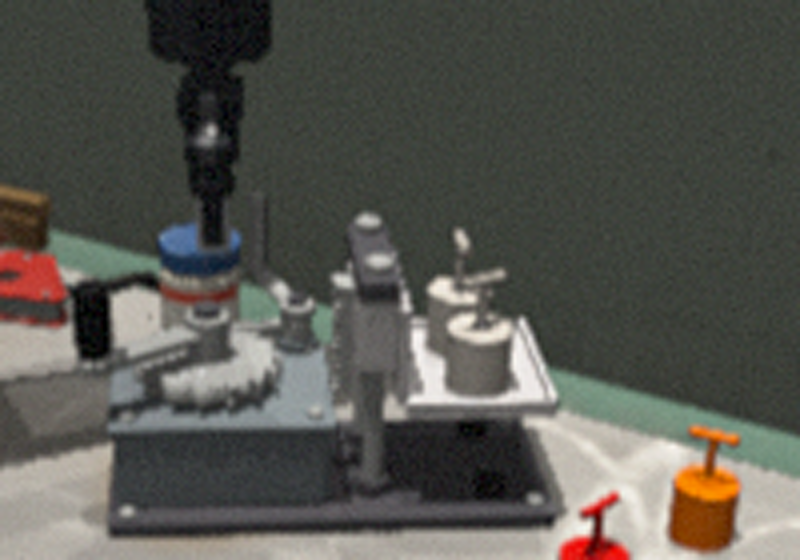

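apply_moves:
  deltas: [-0.04,0,0,0,0,0,0,-0.08,0,0,0,0,0,0,-0.12,0,0,0,0,0,0,-0.16,0,0,0,0,0,0,-0.2,0,0,0,0,0,0,-0.24,0,0,0,0,0,0,-0.28,0,0,0,0,0,0,-0.32,0,0,0,0,0,0,-0.36,0,0,0,0,0,0,-0.39,0,0,0,0,0,0]

```text
t: 9.85
eef_pos: [0.5979, -0.3095, 0.1296]
orientation: [0.478, 0.878, 0.0, -0.0]
contact_force: [-1.3, 4.6, 3.9]
gripper_width: 0.0
```

```bash
python3 - <<'E'
from h import *
st()
im=read_camera("scene")[90:230,230:430]
cv2.imwrite("pics/s4.png",cv2.resize(im,(800,560),interpolation=cv2.INTER_CUBIC)[:,:,::-1])
print([(np.round(d["centre"],4).tolist(),round(d["confidence"],2)) for d in place_of("scene","selector_tab")])
E
```

```text
t 9.85 pos [ 0.5979 -0.3095  0.1296] yawx 122.87 zax [-0.     0.001 -1.   ] F [-1.3  4.6  3.9] Ftool [ 4.6  1.4 -3.8] w 0.0
[([0.6111, -0.3183, 0.1273], 0.56)]
```

View pics/s4.png

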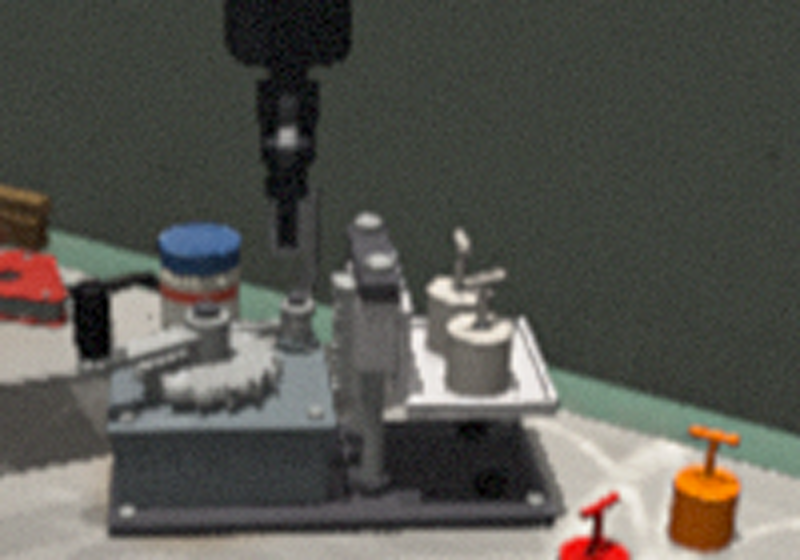

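apply_moves:
  deltas: [-0.01,0,0,0,0,0,0,-0.02,0,0,0,0,0,0,-0.03,0,0,0,0,0,0,-0.04,0,0,0,0,0,0,-0.05,0,0,0,0,0,0,-0.06,0,0,0,0,0,0,-0.065,0,0,0,0,0,0,-0.07,0,0,0,0,0,0,-0.07,0,0,0,0,0,0,-0.07,0,0,0,0,0,0]

```text
t: 10.95
eef_pos: [0.601, -0.3169, 0.1293]
orientation: [0.478, 0.878, -0.001, -0.001]
contact_force: [-5.4, 2.5, 2.5]
gripper_width: -0.001
```

```bash
python3 - <<'E'
from h import *
st()
read_camera("scene")
print([(np.round(d["centre"],4).tolist(),round(d["confidence"],2)) for d in place_of("scene","selector_tab")])
E
```

```text
t 10.95 pos [ 0.601  -0.3169  0.1293] yawx 122.84 zax [-0.003  0.    -1.   ] F [-5.4  2.5  2.5] Ftool [ 5.1 -3.2 -2.5] w -0.001
[([0.6123, -0.3318, 0.1261], 0.65), ([0.5716, -0.455, 0.0804], 0.65)]
```

apply_moves:
  deltas: [-0.01,0,0,0,0,0,0,-0.01,0,0,0,0,0,0,-0.02,0,0,0,0,0,0,-0.02,0,0,0,0,0,0,-0.03,0,0,0,0,0,0,-0.03,0,0,0,0,0,0,-0.03,0,0,0,0,0,0,-0.03,0,0,0,0,0,0,-0.03,0,0,0,0,0,0,-0.03,0,0,0,0,0,0]

```text
t: 12.05
eef_pos: [0.6024, -0.3201, 0.1292]
orientation: [0.478, 0.878, -0.001, -0.002]
contact_force: [-8.3, 3.2, 3.8]
gripper_width: 0.0
```

```bash
python3 - <<'E'
from h import *
st()
im=read_camera("scene")[90:230,230:430]
cv2.imwrite("pics/s5.png",cv2.resize(im,(800,560),interpolation=cv2.INTER_CUBIC)[:,:,::-1])
print([(np.round(d["centre"],4).tolist(),round(d["confidence"],2)) for d in place_of("scene","selector_tab")])
E
```

```text
t 12.05 pos [ 0.6024 -0.3201  0.1292] yawx 122.83 zax [-0.004  0.    -1.   ] F [-8.3  3.2  3.8] Ftool [ 7.2 -5.2 -3.8] w 0.0
[]
```

View pics/s5.png

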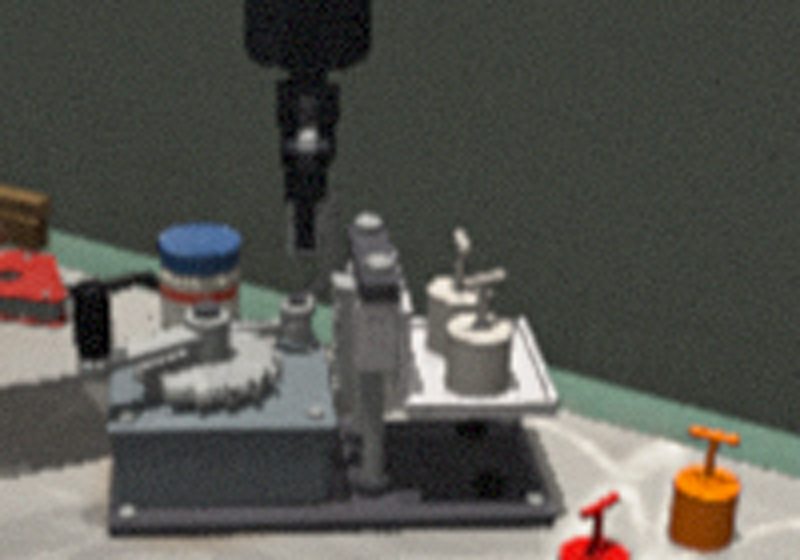

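apply_moves:
  deltas: [-0.01,0,0,0,0,0,0,-0.01,0,0,0,0,0,0,-0.02,0,0,0,0,0,0,-0.02,0,0,0,0,0,0,-0.02,0,0,0,0,0,0,-0.02,0,0,0,0,0,0,-0.02,0,0,0,0,0,0,-0.02,0,0,0,0,0,0,-0.02,0,0,0,0,0,0,-0.02,0,0,0,0,0,0]

```text
t: 13.15
eef_pos: [0.6026, -0.3204, 0.1291]
orientation: [0.478, 0.878, -0.0, -0.004]
contact_force: [-12.5, 10.2, 8.2]
gripper_width: 0.004
```

apply_moves:
  deltas: [0.05,0,0,0,0,0,0,0.15,0,0,0,0,0,0,0.25,0,0,0,0,0,0,0.35,0,-0.1,0,0,0,0,0.5,0,-0.3,0,0,-0.1,0,0.65,0,-0.5,0,0,-0.2,0.5,0.8,0,-0.7,0,0,-0.35,1,0.9,0,-0.75,0,0,-0.5,1,1,0,-0.75,0,0,-0.65,1,1,0,-0.75,0,0,-0.8,1]

```text
t: 14.15
eef_pos: [0.5403, -0.2208, 0.2205]
orientation: [0.181, 0.984, -0.001, 0.001]
contact_force: [0.2, 0.1, 0.6]
gripper_width: 0.847
```

```bash
python3 - <<'E'
from h import *
for cam,(a,b,cc,d) in {"scene":(90,230,230,430),"top":(80,240,220,380)}.items():
    im=read_camera(cam)[a:b,cc:d]
    cv2.imwrite(f"pics/{cam}6.png",cv2.resize(im,((800,560) if cam=="scene" else (560,560)),interpolation=cv2.INTER_CUBIC)[:,:,::-1])
    for n in ["selector_tab","crank_knob","drum_axis","pawl_nose"]: print(cam,n,[(np.round(d["centre"],4).tolist(),round(d["confidence"],2)) for d in place_of(cam,n)])
to([.4085,-.305,.23],159.5)
E
```

```text
scene selector_tab [([0.616, -0.335, 0.1264], 0.53)]
scene crank_knob [([0.4092, -0.3041, 0.1315], 0.61)]
scene drum_axis [([0.4815, -0.3336, 0.0806], 0.81)]
scene pawl_nose [([0.5121, -0.3076, 0.0797], 0.51)]
top selector_tab [([0.6169, -0.3282, 0.1197], 0.63), ([0.5502, -0.4727, 0.0752], 0.62)]
top crank_knob [([0.4105, -0.3087, 0.1322], 0.71)]
top drum_axis [([0.4769, -0.3319, 0.0793], 0.92)]
top pawl_nose [([0.5064, -0.31, 0.0854], 0.63)]
t 14.65 pos [ 0.5404 -0.2212  0.2195] yawx 158.8 zax [-0. -0. -1.] F [-0.1 -0.6 -0.5] Ftool [-0.1 -0.6  0.5] w 1.001
tool shift mm [  92.7 -125.9  -10.5] norm [ 0.772 -1.049 -0.087]
turn z deg -0.698988999074885 norm -0.015533088868330778
```

View pics/scene6.png

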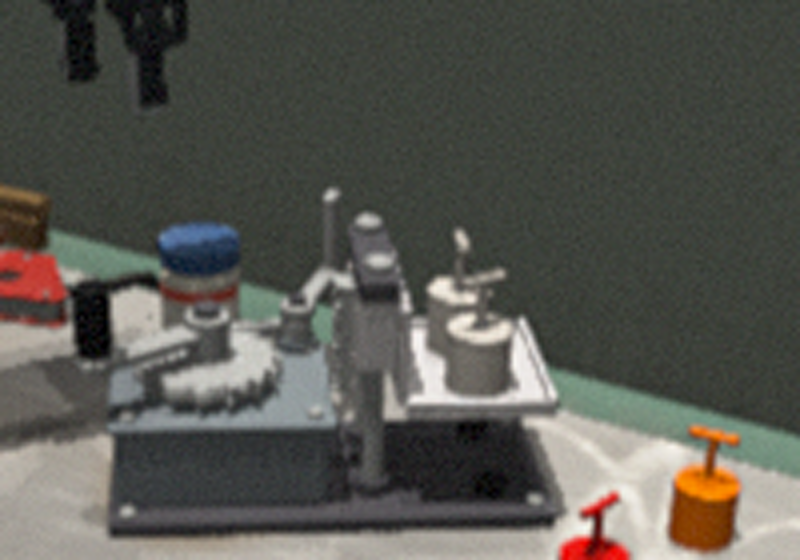

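View pics/top6.png

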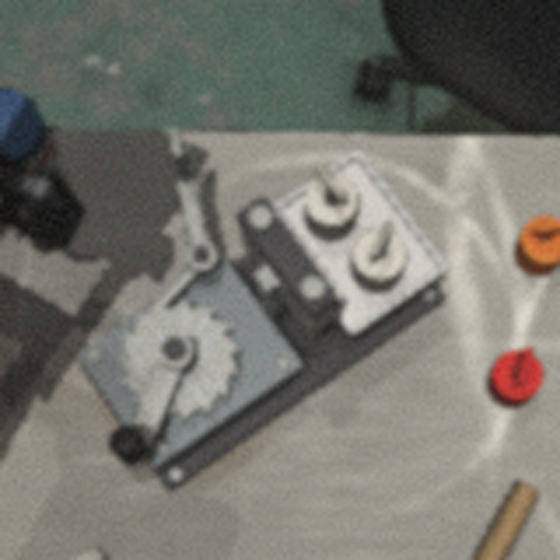

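apply_moves:
  deltas: [0.1,-0.15,0,0,0,0,1,0.25,-0.35,0,0,0,0,1,0.45,-0.6,0,0,0,0,1,0.65,-0.85,0,0,0,0,1,0.77,-1,0,0,0,-0.015,1,0.77,-1,0,0,0,-0.015,1,0.77,-1,0,0,0,-0.015,1,0.77,-1,0,0,0,-0.015,1,0.77,-1,0,0,0,-0.015,1,0.77,-1,0,0,0,-0.015,1]

```text
t: 15.65
eef_pos: [0.4116, -0.299, 0.2196]
orientation: [0.177, 0.984, 0.0, -0.0]
contact_force: [-0.2, 0.3, -0.1]
gripper_width: 0.997
```

```bash
python3 - <<'E'
from h import *
to([.409,-.3055,.138],159.4)
im=read_camera("wrist");cv2.imwrite("pics/w7.png",im[:,:,::-1])
for z in (.153,.131): print(proj("wrist",[.409,-.3055,z]))
print([(np.round(d["centre"],4).tolist(),round(d["confidence"],2)) for d in place_of("wrist","crank_knob")])
E
```

```text
t 15.65 pos [ 0.4116 -0.299   0.2196] yawx 159.6 zax [ 0.  0. -1.] F [-0.2  0.3 -0.1] Ftool [0.3 0.2 0.1] w 0.997
tool shift mm [ 0.1 -7.  81.6] norm [ 0.001 -0.058  0.68 ]
turn z deg 0.20444533142639898 norm 0.00454322958725331
(np.float64(311.94341708050575), np.float64(223.41056162475317))
(np.float64(312.7880303572164), np.float64(213.21433450347325))
[([0.4079, -0.3047, 0.1338], 0.61)]
```

View pics/w7.png

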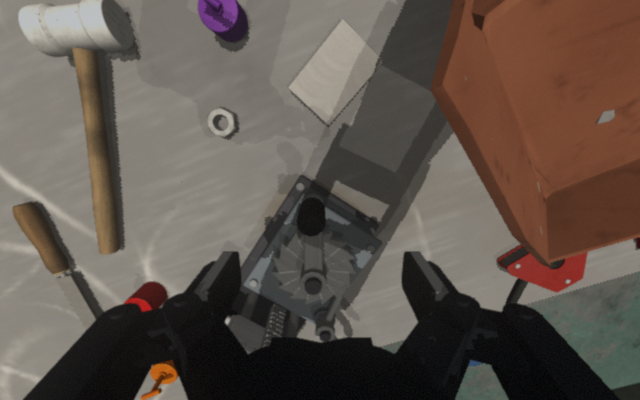

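apply_moves:
  deltas: [0,-0.03,0,0,0,0,1,0,-0.06,0.05,0,0,0,1,0,-0.06,0.15,0,0,0,1,0,-0.06,0.3,0,0,0,1,0,-0.06,0.45,0,0,0,1,0,-0.06,0.57,0,0,0,1,0,-0.06,0.64,0,0,0,1,0,-0.06,0.68,0,0,0,1,0,-0.06,0.68,0,0,0,1,0,-0.06,0.68,0,0,0,1]

```text
t: 16.75
eef_pos: [0.4087, -0.3066, 0.1387]
orientation: [0.178, 0.984, -0.0, 0.0]
contact_force: [0.3, -0.3, 0.3]
gripper_width: 1.003
```

```bash
python3 - <<'E'
from h import *
st()
im=read_camera("scene")[90:230,230:430]
cv2.imwrite("pics/s8.png",cv2.resize(im,(800,560),interpolation=cv2.INTER_CUBIC)[:,:,::-1])
im=read_camera("wrist");cv2.imwrite("pics/w8.png",im[:,:,::-1])
E
```

```text
t 16.75 pos [ 0.4087 -0.3066  0.1387] yawx 159.53 zax [ 0.001 -0.001 -1.   ] F [ 0.3 -0.3  0.3] Ftool [-0.4 -0.1 -0.3] w 1.003
```

View pics/s8.png

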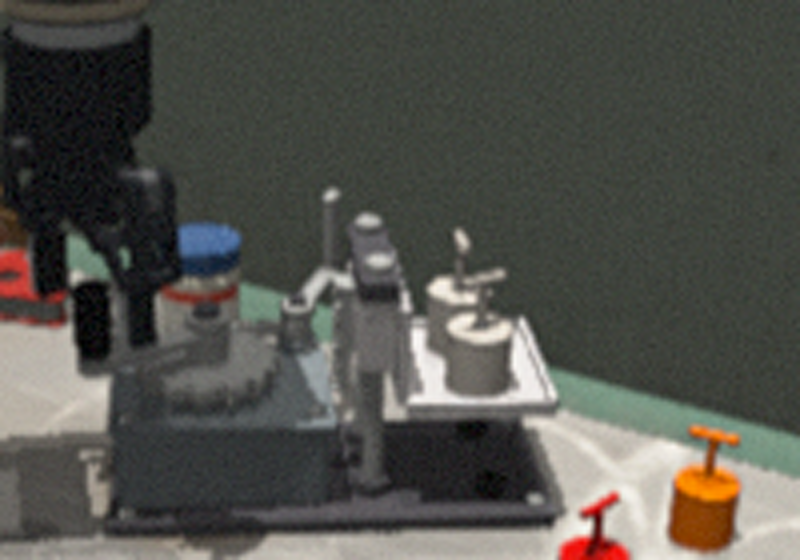

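View pics/w8.png

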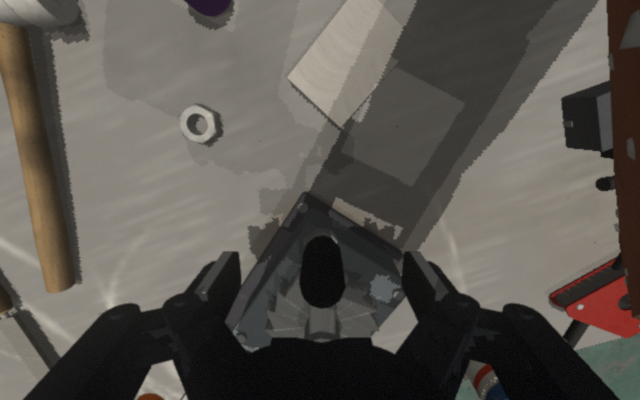

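apply_moves:
  deltas: [0,0,0,0,0,0,0.6,0,0,0,0,0,0,0.45,0,0,0,0,0,0,0.35,0,0,0,0,0,0,0.3,0,0,0,0,0,0,0.25,0,0,0,0,0,0,0.2,0,0,0,0,0,0,0.1,0,0,0,0,0,0,0,0,0,0,0,0,0,0,0,0,0,0,0,0,0]

```text
t: 17.85
eef_pos: [0.4085, -0.3063, 0.1383]
orientation: [0.178, 0.984, -0.0, 0.0]
contact_force: [-1.1, 1.9, 4.3]
gripper_width: 0.238
```

```bash
python3 - <<'E'
from h import *
st()
im=read_camera("scene")[130:200,230:330]
cv2.imwrite("pics/s9.png",cv2.resize(im,(800,560),interpolation=cv2.INTER_CUBIC)[:,:,::-1])
for n in ["pawl_nose","platform","crank_knob"]:print(n,[(np.round(d["centre"],4).tolist(),round(d["confidence"],2)) for d in place_of("scene",n)])
E
```

```text
t 17.85 pos [ 0.4085 -0.3063  0.1383] yawx 159.54 zax [ 0. -0. -1.] F [-1.1  1.9  4.3] Ftool [ 1.7  1.4 -4.3] w 0.238
pawl_nose [([0.508, -0.3069, 0.0827], 0.58), ([0.5525, -0.4786, 0.0816], 0.38)]
platform [([0.568, -0.4545, 0.077], 0.9)]
crank_knob [([0.4072, -0.3044, 0.1287], 0.91)]
```

View pics/s9.png

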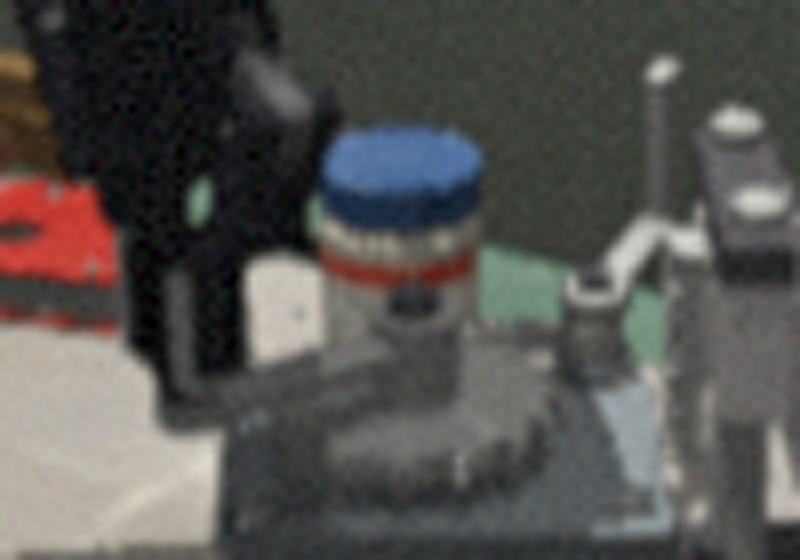

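apply_moves:
  deltas: [0,-0.004,0,0,0,0,0,0,-0.008,0,0,0,0,0,0,-0.012,0,0,0,0,0,0,-0.016,0,0,0,0,0,0,-0.02,0,0,0,0,0,0,-0.024,0,0,0,0,0,0,-0.028,0,0,0,0,0,0,-0.028,0,0,0,0,0,0,-0.028,0,0,0,0,0,0,-0.028,0,0,0,0,0]

```text
t: 19.05
eef_pos: [0.408, -0.3078, 0.1383]
orientation: [0.178, 0.984, 0.002, 0.0]
contact_force: [1.6, 8.4, 7.7]
gripper_width: 0.241
```

```bash
cat > chk.py <<'E'
from h import *
import sys
st()
n0=sys.argv[1]
im=read_camera("scene")
np.save(f"pics/sc_{n0}.npy",im)
cv2.imwrite(f"pics/s{n0}.png",cv2.resize(im[140:200,270:350],(800,600),interpolation=cv2.INTER_CUBIC)[:,:,::-1])
for n in ["pawl_nose","crank_knob"]:
    print(n,[(np.round(d["centre"],4).tolist(),round(d["confidence"],2),round(1000*np.hypot(d["centre"][0]-.478,d["centre"][1]+.3314),1)) for d in place_of("scene",n)])
E
python3 chk.py 10
```

```text
t 19.05 pos [ 0.408  -0.3078  0.1383] yawx 159.54 zax [ 0.001  0.003 -1.   ] F [1.6 8.4 7.7] Ftool [ 1.5  8.5 -7.6] w 0.241
pawl_nose [([0.5084, -0.3063, 0.0834], 0.47, np.float64(39.4))]
crank_knob [([0.4085, -0.3049, 0.1309], 0.62, np.float64(74.4))]
```

View pics/s10.png

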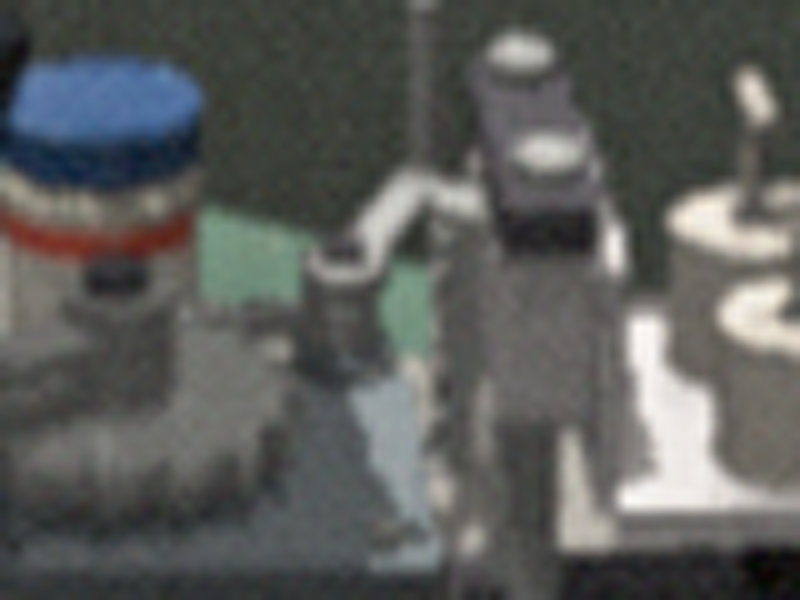

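apply_moves:
  deltas: [0,-0.003,0,0,0,0,0,0,-0.006,0,0,0,0,0,0,-0.009,0,0,0,0,0,0,-0.012,0,0,0,0,0,0,-0.015,0,0,0,0,0,0,-0.018,0,0,0,0,0,0,-0.02,0,0,0,0,0,0,-0.02,0,0,0,0,0,0,-0.02,0,0,0,0,0,0,-0.02,0,0,0,0,0]

```text
t: 20.2
eef_pos: [0.4074, -0.3094, 0.1383]
orientation: [0.178, 0.984, 0.002, 0.0]
contact_force: [3.3, 11.8, 9.3]
gripper_width: 0.241
```

```bash
python3 chk.py 11
```

```text
t 20.2 pos [ 0.4074 -0.3094  0.1383] yawx 159.55 zax [ 0.002  0.004 -1.   ] F [ 3.3 11.8  9.3] Ftool [ 1.  12.2 -9.2] w 0.241
pawl_nose [([0.5119, -0.3025, 0.084], 0.63, np.float64(44.5))]
crank_knob []
```

View pics/s11.png

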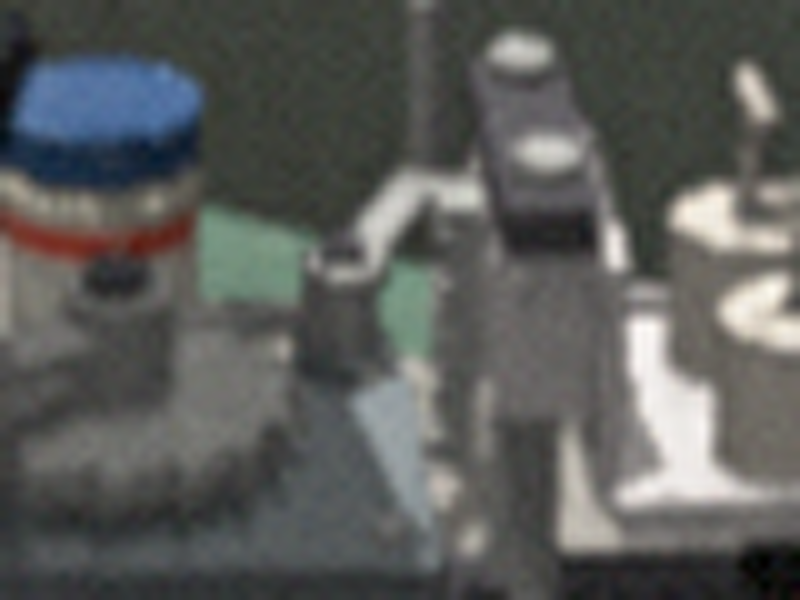

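apply_moves:
  deltas: [0,-0.002,0,0,0,0,0,0,-0.004,0,0,0,0,0,0,-0.006,0,0,0,0,0,0,-0.008,0,0,0,0,0,0,-0.01,0,0,0,0,0,0,-0.01,0,0,0,0,0,0,-0.01,0,0,0,0,0,0,-0.01,0,0,0,0,0,0,-0.01,0,0,0,0,0,0,-0.01,0,0,0,0,0]

```text
t: 21.35
eef_pos: [0.407, -0.3105, 0.1383]
orientation: [0.178, 0.984, 0.002, 0.0]
contact_force: [3.0, 11.7, 7.3]
gripper_width: 0.238
```

```bash
python3 chk.py 12
```

```text
t 21.35 pos [ 0.407  -0.3105  0.1383] yawx 159.54 zax [ 0.002  0.004 -1.   ] F [ 3.  11.7  7.3] Ftool [ 1.3 12.  -7.3] w 0.238
pawl_nose [([0.511, -0.3028, 0.0814], 0.42, np.float64(43.7))]
crank_knob [([0.4063, -0.308, 0.1322], 0.72, np.float64(75.4))]
```

View pics/s12.png

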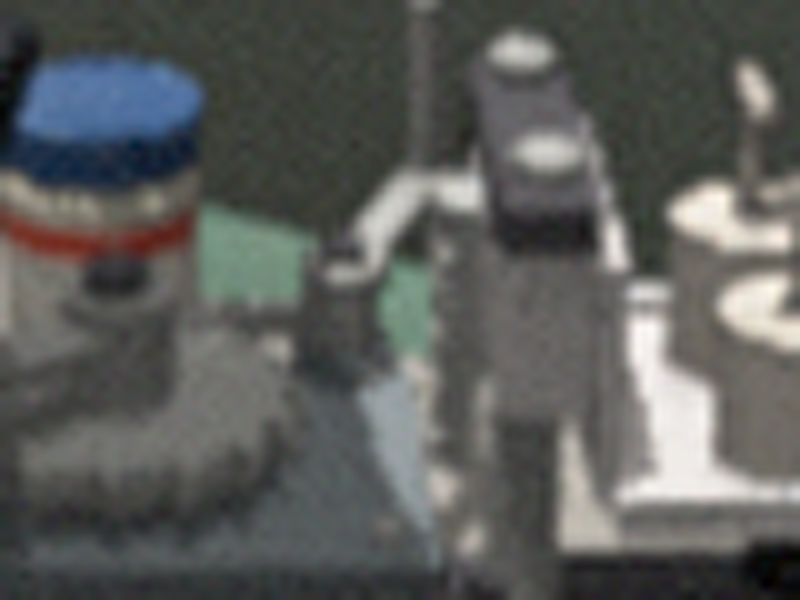

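apply_moves:
  deltas: [0,-0.002,0,0,0,0,0,0,-0.004,0,0,0,0,0,0,-0.006,0,0,0,0,0,0,-0.007,0,0,0,0,0,0,-0.007,0,0,0,0,0,0,-0.007,0,0,0,0,0,0,-0.007,0,0,0,0,0,0,-0.007,0,0,0,0,0,0,-0.007,0,0,0,0,0,0,-0.007,0,0,0,0,0]

```text
t: 22.5
eef_pos: [0.4068, -0.3112, 0.1383]
orientation: [0.178, 0.984, 0.002, 0.001]
contact_force: [4.4, 12.5, 8.8]
gripper_width: 0.243
```

```bash
python3 chk.py 13; python3 - <<'E'
from h import *
im=read_camera("top");cv2.imwrite("pics/t13.png",cv2.resize(im[110:220,220:340],(720,660),interpolation=cv2.INTER_CUBIC)[:600,:,::-1])
print([(np.round(d["centre"],4).tolist(),round(d["confidence"],2)) for d in place_of("top","pawl_nose")])
E
```

```text
t 22.5 pos [ 0.4068 -0.3112  0.1383] yawx 159.55 zax [ 0.002  0.005 -1.   ] F [ 4.4 12.5  8.8] Ftool [ 0.3 13.3 -8.7] w 0.243
pawl_nose [([0.5311, -0.2916, 0.0819], 0.51, np.float64(66.4))]
crank_knob [([0.4067, -0.3062, 0.1314], 0.63, np.float64(75.6))]
[([0.5299, -0.2951, 0.0856], 0.37), ([0.4795, -0.3279, 0.0824], 0.23)]
```

View pics/s13.png

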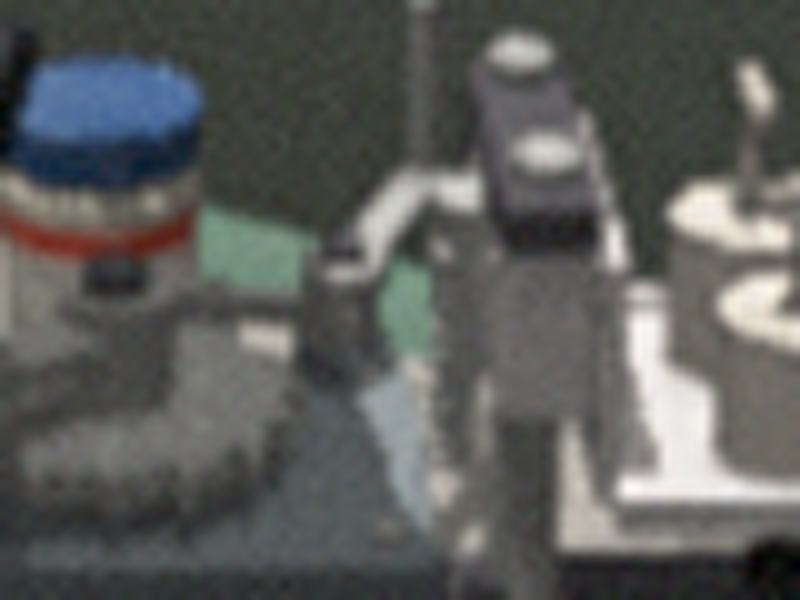

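View pics/t13.png

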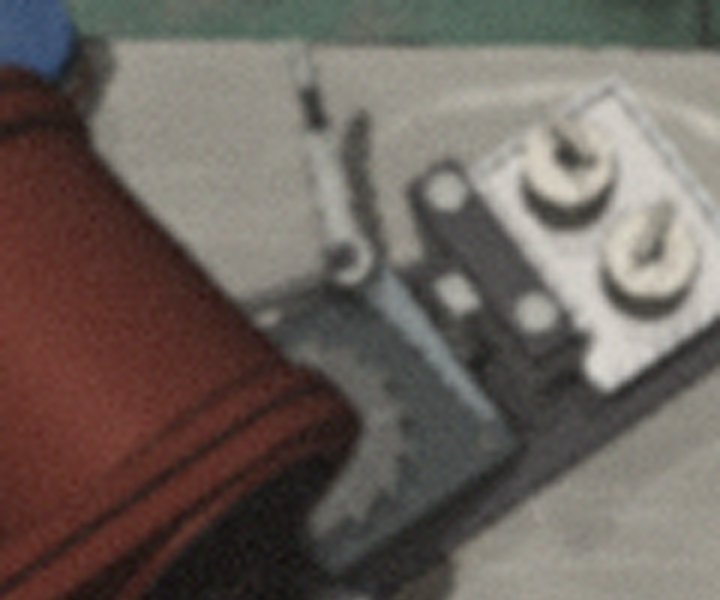

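```bash
python3 - <<'E'
import numpy as np
def tab(a,ths,turnx):
    a=np.radians(a)
    o=[]
    for i,t in enumerate(ths):
        t=np.radians(t);o+=[round(.625*(np.cos(a-t)-np.cos(a)),4),round(.625*(np.sin(a)-np.sin(a-t)),4),0,0,0,round((np.degrees(t)+turnx*(i+1)/10)/45,4),0]
    print(o)
tab(4.5,[.25,.75,1.5,2.5,3.5,4.5,5.5,6.25,6.75,7],4.5)
tab(0,np.arange(1,11)*1.125,0)
E
```

```text
[np.float64(0.0002), np.float64(0.0027), 0, 0, 0, np.float64(0.0156), 0, np.float64(0.0006), np.float64(0.0082), 0, 0, 0, np.float64(0.0367), 0, np.float64(0.0011), np.float64(0.0163), 0, 0, 0, np.float64(0.0633), 0, np.float64(0.0015), np.float64(0.0272), 0, 0, 0, np.float64(0.0956), 0, np.float64(0.0018), np.float64(0.0381), 0, 0, 0, np.float64(0.1278), 0, np.float64(0.0019), np.float64(0.049), 0, 0, 0, np.float64(0.16), 0, np.float64(0.0018), np.float64(0.0599), 0, 0, 0, np.float64(0.1922), 0, np.float64(0.0016), np.float64(0.0681), 0, 0, 0, np.float64(0.2189), 0, np.float64(0.0014), np.float64(0.0736), 0, 0, 0, np.float64(0.24), 0, np.float64(0.0013), np.float64(0.0763), 0, 0, 0, np.float64(0.2556), 0]
[np.float64(-0.0001), np.float64(0.0123), 0, 0, 0, np.float64(0.025), 0, np.float64(-0.0005), np.float64(0.0245), 0, 0, 0, np.float64(0.05), 0, np.float64(-0.0011), np.float64(0.0368), 0, 0, 0, np.float64(0.075), 0, np.float64(-0.0019), np.float64(0.049), 0, 0, 0, np.float64(0.1), 0, np.float64(-0.003), np.float64(0.0613), 0, 0, 0, np.float64(0.125), 0, np.float64(-0.0043), np.float64(0.0735), 0, 0, 0, np.float64(0.15), 0, np.float64(-0.0059), np.float64(0.0856), 0, 0, 0, np.float64(0.175), 0, np.float64(-0.0077), np.float64(0.0978), 0, 0, 0, np.float64(0.2), 0, np.float64(-0.0097), np.float64(0.1099), 0, 0, 0, np.float64(0.225), 0, np.float64(-0.012), np.float64(0.1219), 0, 0, 0, np.float64(0.25), 0]
```

apply_moves:
  deltas: [0,0.003,0,0,0,0.016,0,0.001,0.008,0,0,0,0.037,0,0.001,0.016,0,0,0,0.063,0,0.0015,0.027,0,0,0,0.096,0,0.002,0.038,0,0,0,0.128,0,0.002,0.049,0,0,0,0.16,0,0.002,0.06,0,0,0,0.192,0,0.0015,0.068,0,0,0,0.22,0,0.0015,0.074,0,0,0,0.24,0,0.001,0.076,0,0,0,0.255,0]

```text
t: 23.75
eef_pos: [0.41, -0.3026, 0.1383]
orientation: [0.275, 0.961, 0.002, 0.0]
contact_force: [4.0, 12.4, 7.9]
gripper_width: 0.236
```

```bash
cat > chk2.py <<'E'
from h import *
import sys
s,R=st();d=s["eef_pos"][:2]-np.array([.478,-.3314]);print("R",np.hypot(*d)*1000,"ang",np.degrees(np.arctan2(d[1],d[0])))
n0=sys.argv[1]
im=read_camera("scene")
cv2.imwrite(f"pics/s{n0}.png",cv2.resize(im[110:200,250:370],(800,600),interpolation=cv2.INTER_CUBIC)[:,:,::-1])
for n in ["pawl_nose","crank_knob","platform"]:
    print(n,[(np.round(d["centre"],4).tolist(),round(d["confidence"],2),round(1000*np.hypot(d["centre"][0]-.478,d["centre"][1]+.3314),1)) for d in place_of("scene",n)])
E
python3 chk2.py 14
```

```text
t 23.75 pos [ 0.41   -0.3026  0.1383] yawx 148.04 zax [ 0.002  0.004 -1.   ] F [ 4.  12.4  7.9] Ftool [ 3.2 12.7 -7.8] w 0.236
R 73.86892332585379 ang 157.0525525309745
pawl_nose [([0.5277, -0.292, 0.0819], 0.67, np.float64(63.4))]
crank_knob [([0.4086, -0.3012, 0.1274], 0.56, np.float64(75.7))]
platform [([0.5669, -0.4548, 0.0805], 0.59, np.float64(152.1))]
```

View pics/s14.png

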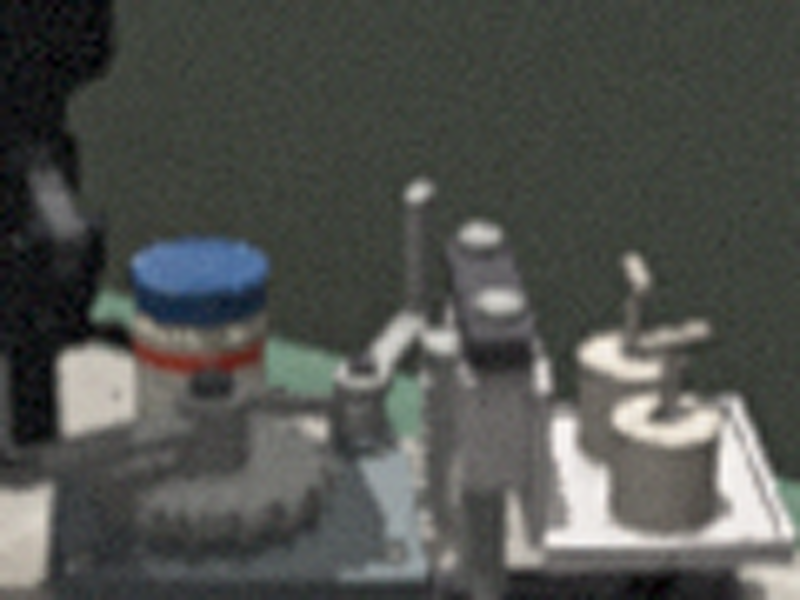

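```bash
python3 - <<'E'
import numpy as np
a=np.radians(9);o=[]
for i in range(1,11):
    t=np.radians(1.125*i);o.append((round(.625*(np.cos(a-t)-np.cos(a)),4),round(.625*(np.sin(a)-np.sin(a-t)),4)))
print([tuple(map(float,x)) for x in o])
E
```

```text
[(0.0018, 0.0121), (0.0034, 0.0243), (0.0047, 0.0365), (0.0058, 0.0487), (0.0066, 0.061), (0.0072, 0.0732), (0.0076, 0.0855), (0.0077, 0.0978), (0.0076, 0.11), (0.0072, 0.1223)]
```

apply_moves:
  deltas: [0.002,0.012,0,0,0,0.005,0,0.0035,0.024,0,0,0,0.01,0,0.0045,0.036,0,0,0,0.015,0,0.006,0.049,0,0,0,0.02,0,0.0065,0.061,0,0,0,0.025,0,0.007,0.073,0,0,0,0.03,0,0.0075,0.0855,0,0,0,0.035,0,0.0075,0.098,0,0,0,0.04,0,0.0075,0.11,0,0,0,0.045,0,0.007,0.122,0,0,0,0.05,0]

```text
t: 24.95
eef_pos: [0.4171, -0.2898, 0.1383]
orientation: [0.294, 0.956, 0.002, 0.001]
contact_force: [3.9, 12.2, 7.4]
gripper_width: 0.241
```

```bash
python3 chk2.py 15
```

```text
t 24.95 pos [ 0.4171 -0.2898  0.1383] yawx 145.81 zax [ 0.002  0.004 -1.   ] F [ 3.9 12.2  7.4] Ftool [ 3.6 12.3 -7.4] w 0.241
R 73.7455284603472 ang 145.63955852501635
pawl_nose [([0.5288, -0.2931, 0.0827], 0.58, np.float64(63.6))]
crank_knob [([0.416, -0.2895, 0.1306], 0.6, np.float64(74.8))]
platform [([0.5679, -0.4551, 0.0674], 0.94, np.float64(152.9))]
```

apply_moves:
  deltas: [0,0.012,0,0,0,0.025,0,-0.0005,0.0245,0,0,0,0.05,0,-0.001,0.037,0,0,0,0.075,0,-0.002,0.049,0,0,0,0.1,0,-0.003,0.061,0,0,0,0.125,0,-0.0045,0.0735,0,0,0,0.15,0,-0.006,0.0855,0,0,0,0.175,0,-0.0075,0.098,0,0,0,0.2,0,-0.0095,0.11,0,0,0,0.225,0,-0.012,0.122,0,0,0,0.25,0]

```text
t: 26.15
eef_pos: [0.4268, -0.2784, 0.1383]
orientation: [0.387, 0.922, 0.003, 0.001]
contact_force: [6.3, 12.0, 5.8]
gripper_width: 0.235
```

```bash
python3 chk2.py 16
```

```text
t 26.15 pos [ 0.4268 -0.2784  0.1383] yawx 134.52 zax [ 0.003  0.004 -1.   ] F [ 6.3 12.   5.8] Ftool [ 4.2 12.9 -5.8] w 0.235
R 73.70559932905638 ang 134.02170964092562
pawl_nose [([0.5299, -0.2915, 0.0834], 0.48, np.float64(65.5))]
crank_knob [([0.426, -0.2758, 0.1286], 0.9, np.float64(76.1))]
platform [([0.5676, -0.4535, 0.0619], 0.87, np.float64(151.4)), ([0.615, -0.335, 0.1261], 0.53, np.float64(137.0))]
```

View pics/s16.png

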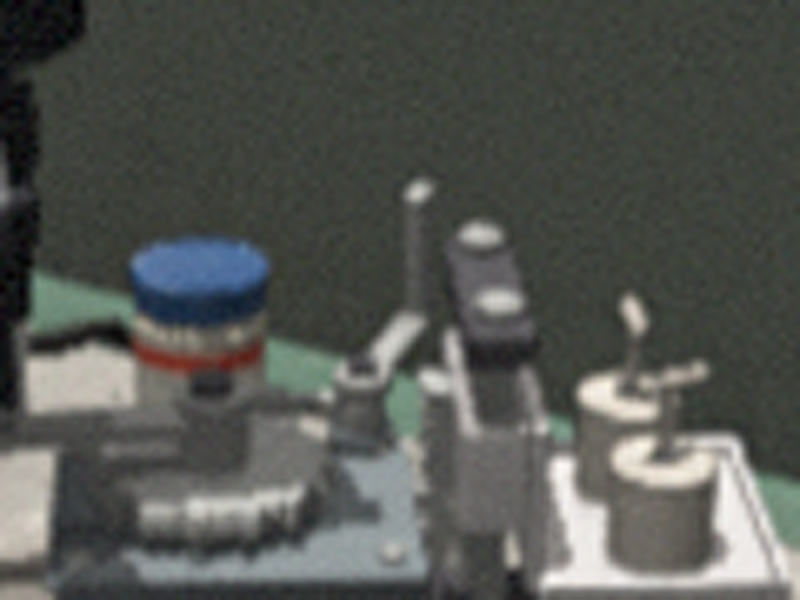

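Lowering well, mandrels upright, selector over, pawl off. Continuing.

apply_moves:
  deltas: [0,0.012,0,0,0,0.025,0,-0.0005,0.0245,0,0,0,0.05,0,-0.001,0.037,0,0,0,0.075,0,-0.002,0.049,0,0,0,0.1,0,-0.003,0.061,0,0,0,0.125,0,-0.0045,0.0735,0,0,0,0.15,0,-0.006,0.0855,0,0,0,0.175,0,-0.0075,0.098,0,0,0,0.2,0,-0.0095,0.11,0,0,0,0.225,0,-0.012,0.122,0,0,0,0.25,0]

```text
t: 27.35
eef_pos: [0.4385, -0.2691, 0.1383]
orientation: [0.475, 0.88, 0.003, 0.001]
contact_force: [6.4, 12.0, 5.5]
gripper_width: 0.237
```

```bash
python3 chk2.py 17
```

```text
t 27.35 pos [ 0.4385 -0.2691  0.1383] yawx 123.27 zax [ 0.004  0.004 -1.   ] F [ 6.4 12.   5.5] Ftool [ 6.5 12.  -5.4] w 0.237
R 73.7712484255759 ang 122.35109261868777
pawl_nose [([0.53, -0.2912, 0.0825], 0.39, np.float64(65.7))]
crank_knob [([0.4383, -0.2676, 0.1311], 0.9, np.float64(75.1))]
platform [([0.5693, -0.4534, 0.0525], 0.77, np.float64(152.4))]
```

apply_moves:
  deltas: [0.001,0.012,0,0,0,0.025,0,0.001,0.0245,0,0,0,0.05,0,0.001,0.037,0,0,0,0.075,0,0.001,0.049,0,0,0,0.1,0,0.001,0.061,0,0,0,0.125,0,0,0.0735,0,0,0,0.15,0,-0.001,0.0855,0,0,0,0.175,0,-0.002,0.098,0,0,0,0.2,0,-0.003,0.11,0,0,0,0.225,0,-0.004,0.122,0,0,0,0.25,0]

```text
t: 28.55
eef_pos: [0.4517, -0.2623, 0.1384]
orientation: [0.559, 0.829, 0.002, 0.002]
contact_force: [9.7, 8.2, 1.6]
gripper_width: 0.235
```

```bash
python3 chk2.py 18
```

```text
t 28.55 pos [ 0.4517 -0.2623  0.1384] yawx 112.02 zax [ 0.005  0.002 -1.   ] F [9.7 8.2 1.6] Ftool [ 3.9 12.1 -1.5] w 0.235
R 73.96822073943619 ang 110.82290584685401
pawl_nose [([0.5287, -0.2929, 0.0832], 0.39, np.float64(63.7))]
crank_knob [([0.4512, -0.2632, 0.1325], 0.75, np.float64(73.3)), ([0.5507, -0.3456, 0.0931], 0.57, np.float64(74.1))]
platform [([0.5688, -0.4522, 0.0457], 0.65, np.float64(151.1))]
```

apply_moves:
  deltas: [0,0.012,0,0,0,0.025,0,0,0.0245,0,0,0,0.05,0,-0.0005,0.037,0,0,0,0.075,0,-0.001,0.049,0,0,0,0.1,0,-0.002,0.061,0,0,0,0.125,0,-0.003,0.0735,0,0,0,0.15,0,-0.004,0.0855,0,0,0,0.175,0,-0.0055,0.098,0,0,0,0.2,0,-0.007,0.11,0,0,0,0.225,0,-0.009,0.122,0,0,0,0.25,0]

```text
t: 29.75
eef_pos: [0.466, -0.2582, 0.1384]
orientation: [0.638, 0.77, 0.003, 0.002]
contact_force: [11.1, 5.7, -1.3]
gripper_width: 0.239
```

```bash
python3 chk2.py 19
```

```text
t 29.75 pos [ 0.466  -0.2582  0.1384] yawx 100.76 zax [ 0.006  0.001 -1.   ] F [11.1  5.7 -1.3] Ftool [ 3.5 12.   1.4] w 0.239
R 74.15644093095902 ang 99.31964529902801
pawl_nose [([0.5286, -0.2913, 0.0796], 0.42, np.float64(64.6))]
crank_knob [([0.468, -0.258, 0.1296], 0.57, np.float64(74.1))]
platform [([0.5695, -0.4553, 0.0359], 0.83, np.float64(154.0)), ([0.5878, -0.4403, 0.0374], 0.33, np.float64(154.6))]
```

View pics/s19.png

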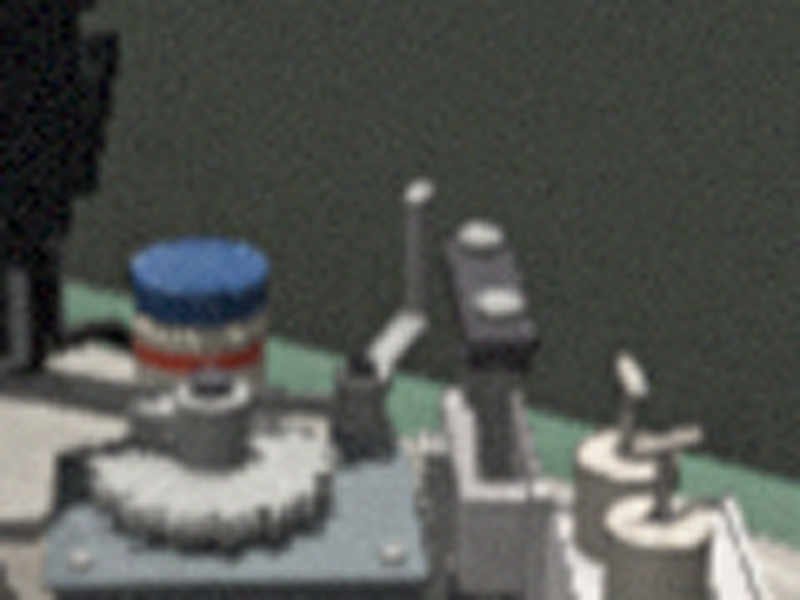

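apply_moves:
  deltas: [0,0.01,0,0,0,0.02,0,0,0.02,0,0,0,0.04,0,-0.0005,0.03,0,0,0,0.06,0,-0.001,0.039,0,0,0,0.08,0,-0.0015,0.049,0,0,0,0.1,0,-0.002,0.059,0,0,0,0.12,0,-0.003,0.069,0,0,0,0.14,0,-0.004,0.078,0,0,0,0.16,0,-0.005,0.088,0,0,0,0.18,0,-0.006,0.098,0,0,0,0.2,0]

```text
t: 30.95
eef_pos: [0.4779, -0.2571, 0.1384]
orientation: [0.696, 0.718, 0.003, 0.002]
contact_force: [11.7, 4.9, -1.4]
gripper_width: 0.237
```

```bash
python3 chk2.py 20
```

```text
t 30.95 pos [ 0.4779 -0.2571  0.1384] yawx 91.77 zax [ 0.007  0.001 -1.   ] F [11.7  4.9 -1.4] Ftool [ 4.5 11.8  1.5] w 0.237
R 74.33830500740326 ang 90.07520400689877
pawl_nose [([0.5321, -0.291, 0.0816], 0.66, np.float64(67.5))]
crank_knob [([0.4746, -0.2543, 0.1291], 0.66, np.float64(77.2))]
platform [([0.5709, -0.4541, 0.0338], 0.73, np.float64(153.9))]
```

apply_moves:
  deltas: [0,0.005,0,0,0,0.01,0,0,0.01,0,0,0,0.02,0,0,0.015,0,0,0,0.03,0,0,0.02,0,0,0,0.04,0,0,0.025,0,0,0,0.05,0,0,0.03,0,0,0,0.06,0,-0.001,0.035,0,0,0,0.07,0,-0.001,0.04,0,0,0,0.08,0,-0.001,0.042,0,0,0,0.08,0,-0.001,0.042,0,0,0,0.08,0]

```text
t: 32.15
eef_pos: [0.4831, -0.2572, 0.1384]
orientation: [0.718, 0.696, 0.003, 0.002]
contact_force: [13.5, 5.1, -2.9]
gripper_width: 0.237
```

```bash
python3 chk2.py 21
```

```text
t 32.15 pos [ 0.4831 -0.2572  0.1384] yawx 88.21 zax [ 0.007  0.    -1.   ] F [13.5  5.1 -2.9] Ftool [ 5.5 13.3  3. ] w 0.237
R 74.4135195456592 ang 86.10589254308789
pawl_nose []
crank_knob [([0.4823, -0.2556, 0.1295], 0.76, np.float64(75.9)), ([0.5327, -0.2921, 0.0813], 0.52, np.float64(67.4))]
platform [([0.5714, -0.4528, 0.0289], 0.84, np.float64(153.2))]
```

Still carrying the load; easing on until the stop takes it.

apply_moves:
  deltas: [0,0.005,0,0,0,0.01,0,0,0.01,0,0,0,0.02,0,0,0.015,0,0,0,0.02,0,0,0.02,0,0,0,0.03,0,0,0.025,0,0,0,0.03,0,0,0.03,0,0,0,0.03,0,0,0.03,0,0,0,0.03,0,0,0.03,0,0,0,0.03,0,0,0.03,0,0,0,0.03,0,0,0.03,0,0,0,0.03,0]

```text
t: 33.35
eef_pos: [0.4836, -0.2572, 0.1383]
orientation: [0.726, 0.688, 0.001, -0.0]
contact_force: [0.1, 5.5, 6.4]
gripper_width: 0.238
```

```bash
python3 chk2.py 22
```

```text
t 33.35 pos [ 0.4836 -0.2572  0.1383] yawx 86.87 zax [ 0.     0.002 -1.   ] F [0.1 5.5 6.4] Ftool [ 5.5 -0.2 -6.4] w 0.238
R 74.44244089498139 ang 85.65992843715951
pawl_nose [([0.5314, -0.2939, 0.0804], 0.65, np.float64(65.3))]
crank_knob [([0.4835, -0.2548, 0.1315], 0.91, np.float64(76.8)), ([0.4778, -0.3329, -0.0037], 0.23, np.float64(1.5))]
platform [([0.5681, -0.4539, 0.0279], 0.85, np.float64(152.1)), ([0.5388, -0.4078, 0.1475], 0.55, np.float64(97.6)), ([0.6139, -0.3356, 0.1265], 0.44, np.float64(136.0))]
```

apply_moves:
  deltas: [0,0,0,0,0,0,0.3,0,0,0,0,0,0,0.4,0,0,0,0,0,0,0.5,0,0,0,0,0,0,0.7,0,0,0,0,0,0,0.9,0,0,0,0,0,0,1,0,0,0,0,0,0,1,0,0,0,0,0,0,1,0,0,0,0,0,0,1,0,0,0,0,0,0,1]

```text
t: 34.55
eef_pos: [0.4834, -0.258, 0.1381]
orientation: [0.726, 0.687, -0.0, -0.0]
contact_force: [0.2, -0.0, 0.2]
gripper_width: 1.001
```

apply_moves:
  deltas: [0,0,-0.05,0,0,0,1,0,0,-0.15,0,0,0,1,0,0,-0.3,0,0,0,1,0,0,-0.45,0,0,0,1,0,0,-0.6,0,0,0,1,0.1,0,-0.75,0,0,0,1,0.3,0,-0.9,0,0,0,1,0.5,0,-1,0,0,0,1,0.7,0,-1,0,0,0,1,0.9,0,-1,0,0,0,1]

```text
t: 35.55
eef_pos: [0.4899, -0.1496, 0.2603]
orientation: [0.726, 0.687, 0.001, 0.001]
contact_force: [1.1, 1.2, -0.6]
gripper_width: 1.0
```

```bash
python3 chk2.py 23; python3 - <<'E'
from h import *
for cam,(a,b,cc,d) in {"scene":(120,230,240,400),"top":(90,230,220,380)}.items():
    im=read_camera(cam)[a:b,cc:d]
    cv2.imwrite(f"pics/{cam}23.png",cv2.resize(im,None,fx=4,fy=4,interpolation=cv2.INTER_CUBIC)[:,:,::-1])
    for n in ["selector_tab","platform","pawl_nose","mandrel_0"]: print(cam,n,[(np.round(d["centre"],4).tolist(),round(d["confidence"],2)) for d in place_of(cam,n)])
E
```

```text
t 35.55 pos [ 0.4899 -0.1496  0.2603] yawx 86.85 zax [ 0.003 -0.001 -1.   ] F [ 1.1  1.2 -0.6] Ftool [1.3 1.  0.6] w 1.0
R 182.18836473949892 ang 86.2690744100458
pawl_nose [([0.5279, -0.2913, 0.0814], 0.61, np.float64(64.0))]
crank_knob [([0.4807, -0.2563, 0.1311], 0.77, np.float64(75.1))]
platform [([0.5674, -0.4531, 0.0305], 0.75, np.float64(151.0))]
scene selector_tab [([0.6146, -0.3354, 0.1276], 0.62)]
scene platform [([0.4836, -0.2565, 0.1308], 0.69), ([0.5714, -0.4562, 0.0317], 0.66)]
scene pawl_nose [([0.5302, -0.2918, 0.0807], 0.39)]
scene mandrel_0 [([0.5906, -0.6045, 0.0016], 0.95), ([0.2177, -0.334, 0.0013], 0.79), ([0.5522, -0.4783, 0.0292], 0.62), ([0.4854, -0.5812, 0.0003], 0.61), ([0.5885, -0.4372, 0.0279], 0.46)]
top selector_tab [([0.6172, -0.3333, 0.1239], 0.56)]
top platform [([0.5704, -0.4577, 0.0295], 0.63)]
top pawl_nose [([0.5297, -0.2991, 0.0846], 0.62)]
top mandrel_0 [([0.5512, -0.4762, 0.0234], 0.79), ([0.5869, -0.4397, 0.0289], 0.62), ([0.2148, -0.3278, 0.0017], 0.61), ([0.4858, -0.5784, -0.0033], 0.59), ([0.5928, -0.6033, -0.0007], 0.55)]
```

View pics/scene23.png

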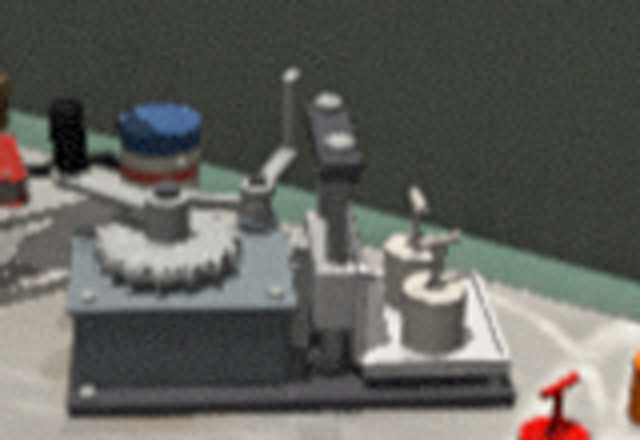

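View pics/top23.png

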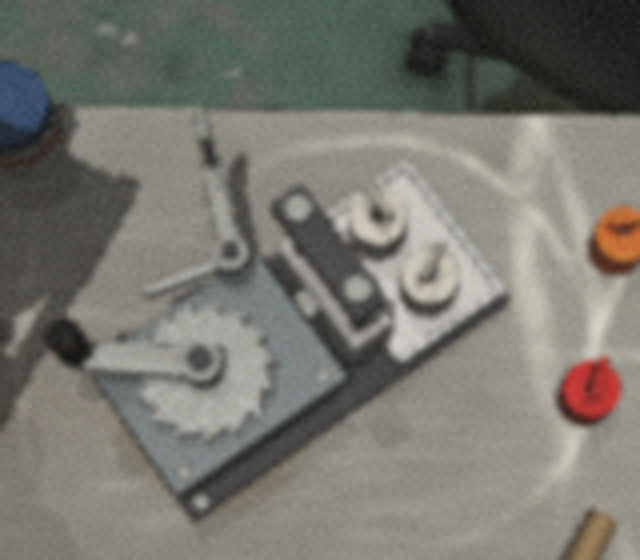

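Both views show the platform down at about 29 mm. Both mandrels are standing, the selector is over, the pawl is off and the gripper is clear.

```bash
python3 -c "
from station import *
print(hand_in())"
```

```text
the job is handed in; nothing more can be done
None
```

The job is handed in at about 36 s: the platform is fully down, the selector is over, and both mandrels are standing on the platform.

- **Selector:** I pushed the tab with the shut fingers until it met its stop. The tool stopped moving and the force rose to about 18 N. The tab last measured near (0.616, -0.334), where it should be when fully over.
- **Winding on:** I gripped the knob and wound on in small steps, about 5 mm in all. The pawl was seen off the wheel in both cameras (nose about 65 mm from the axis). The force stayed near the load, at 12 to 13 N, so there was no sign of jamming against the head bar.
- **Lowering:** The knob was held the whole way down, at no more than about 0.2 rad/s. The load stayed at 12 to 13 N until the stop took it, when the force on the knob fell to about zero.
- **Last checks:** After I let go and withdrew, the platform measured 28 to 32 mm high. The gripper was well clear.

In the first lowering call I turned the wrist about 9° away from the crank's radius. It did no harm because the knob spins freely, and I corrected it in the next call. No final check disagreed beyond the few millimetres of scatter expected from the networks. A few of their other reports were plainly wrong, such as one platform detection at the crank knob, and I ignored them.

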